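# Tip up the marker at the signing place

## Task

On the donation table stand two alike tip-up pen rests, one carrying the thick marker, the other a slim pen. Press the tab of the rest with the thick marker all the way down, so that the marker's far end tips up ready for the next donor to take, then let go and leave it tipped up. Do not touch the marker, and leave the slim pen's rest as it is.

Things in the scene. Friction and masses are not known exactly. Their poses are not given: they have to be found in the camera images.
- marker_rest (a joint): Tip-up rest with the thick marker: pale wooden rocker, 172 mm long, on a foot 185 x 62 mm; press tab at the robot's end, open cradle at the far end. Value in rad: 0 level (start), grows as the tab goes down and the cradle tips up, stop at 0.42. Pivot across the rest, 62 mm above the table, stiff: about 3 N down on the tab moves it, and it stays where left.
- marker_rest_tab (a point): Top centre of the dark pad (40 x 38 mm) on the press tab (52 x 46 mm) of the marker's rest, 75 mm from the pivot. Axes turn with the rocker: x from tab to cradle (away from the robot, within 0.35 rad of straight ahead), z out of the pad. Height above the table: 71 mm at the start, 40 mm fully down, almost straight below. The cradle's heel starts 44 mm along x, 10 mm higher.
- marker: Thick marker pen, white with green cap, 135 mm long, 17 mm thick, lying loose in the cradle along the rocker between two low side walls (inner gap 22 mm). Origin at the middle of its length, on its underside; its y axis runs along its length. It is about 122 mm from the tab point along x.
- pen_rest (a joint): Tip-up rest of the same make and sizes that carries the slim red pen (145 mm long, 12 mm thick). Value in rad: 0 = level, as it starts; grows as its tab goes down. To be left level.
Not all that is in view belongs to the job. There is more than one size of the marker; the job needs the larger.

How it is judged:
By the outcome, as a careful person would: the job done as asked, in the order asked, and still so for the second after the job is handed in, with the robot touching nothing.
It also fails if it takes over 27 s, if anything falls off the work surface, if the arm or the gripper's body presses on something with over 40 N, if the wrist force passes 120 N, or if a joint passes its speed limit or range.

## Robot

A 7-joint arm with a two-finger parallel gripper is mounted at the origin on the work surface; the furniture and walls round the work are solid. World frame = base frame: x ahead of the robot, y to its left, z up, the work surface at z = 0. Lengths are in m, angles in degrees, forces in N, time in s.
With the tool pointing down it reaches from about 0.4 to 0.9 m from the base axis. Payload 5.6 kg.
Tool frame: the origin (TCP) lies between the finger pads; the fingertips stand 8 mm ahead of it and the grasp point (between the pads) lies 11 mm behind it; z points along the fingers, y is the line along which they close (so a half turn about z gives the same grasp; the last joint's range is limited). The gripper opens to 92 mm and grips with 3 to 60 N. Pads are 20 mm wide; open, the fingers measure 128 mm over their backs; the gripper's body (75 mm by 189 mm) begins 69 mm behind the grasp point.
Start: joints at [70.073, 26.786, -0.665, 91.828, 0.344, 61.387, -3.226], TCP at [0.195, -0.62, 0.223] pointing down, gripper open.
Joint ranges: [-144.91, 144.91], [-17.63, 115.5], [-89.93, 88.59], [15.96, 139.68], [-74.01, 254.01], [8.47, 105.57], [-167.45, 167.45]. Speed limits (degrees/s): [147.25, 147.25, 180, 180, 180, 180, 180].

## Interface

Orientations are given as a 3x3 rotation matrix whose columns are the frame's x, y, z axes.
In Python, from workcell import env gives the robot as it stands.
- The arm moves only by the tool apply_moves, never from a script. Its argument "rows" is a list of rows, each a list of 5 numbers: the shift along the tool's x, y, z in m, then the turn about the tool's z in degrees, then the finger opening in m, from 0 to 0.0919. A call has 1 to 5 rows; each row shifts and turns the commanded pose from where the row before left it, along the tool's axes as they then stand; what a row does not reach is not made up. A row lasts 1/8 s, in which the tool goes at most 62.5 mm and 10.7 degrees, less where a joint would pass 70% of its speed; a pose out of reach is approached as far as the arm can. A call is refused whole if a number of a shift passes 0.0625 or a number of a turn 10.7, either way. A call with a gripper value outside its range is refused whole. The fingers move at their own pace and stop on an object; the grip force is fixed at half the most. Time passes only in rows, so rows that do not move let the fingers close. It gives the time, the measured TCP pose, the force, the opening and the grip force at its end, in the units of the state.
- env.get_obs(): the state, without advancing time (a new reading comes with each control period).
- env.grab_frame(name): name is "side" or "top" or "wrist"; returns the picture (420x560x3 uint8, red, green, blue); there is no depth.
- env.camera_info(name): a dict with "fx", "fy", "cx", "cy" (pixels), "extrinsics" (4x4, takes a point from camera to world coordinates); the wrist camera has in their place "hand_eye" (4x4, takes a point from camera to tool coordinates, whose origin is the TCP and whose axes are the flange's). Camera axes: x right, y down, z forward; pixel columns grow to the right and rows downward; lengths in m; the calibration is good to about 2 mm. A picture is of the moment at which its call begins: read the wrist's pose just before it. camera_info takes no time and is no camera call.
- env.close_job(): hands the job in; it is judged then, once.
The state is a dict: "clock": time; "q": joint angles; "qvel": joint speeds; "tau": joint torques, N m; "tcp_pos": TCP position; "tcp_rot": TCP orientation; "wrist_force": force on the tool from outside, world axes, zero at the start; "torque": the same for the moment, N m; "finger_gap": opening from 0.0 (shut) to 1.0 (fully open); "gripper_force": force on a finger pad.
Only numpy, scipy, OpenCV 4.12 (cv2) and the standard library are available. Lean on these libraries where they do the work, as an engineer would, in place of code of your own. Each camera call takes 0.05 s, during which the arm holds its last target. There are 200 camera calls.

## Working session

There is one attempt and no reset: what is moved stays moved. The work goes in short steps, Python scripts to look and compute and a tool call to move; the robot and the scene stay as the last step left them, time stands still between calls to the robot, and variables do not carry over. Pictures are saved under pics/ and viewed, at most 10 in all, crops included, and the job is handed in when it is done.

Besides the shell and the picture viewer there is one more tool, called after ">>>" as name(argument=value, ...) on one line, values as JSON. apply_moves: Moves the arm, as the interface text tells. Its arguments: {"type":"object","properties":{"rows":{"type":"array","items":{"type":"array","items":{"type":"number"}}}},"required":["rows"]}

```bash
mkdir -p pics; python3 - <<'E'
from workcell import env
import cv2
for n in("top","side"):
    cv2.imwrite(f"pics/{n}0.png",env.grab_frame(n)[:,:,::-1])
    i=env.camera_info(n);print(n,i)
o=env.get_obs();print(o["clock"],o["tcp_pos"],o["tcp_rot"],o["wrist_force"])
E
```

```text
top {'fx': 478.9820821007666, 'fy': 478.9820821007666, 'cx': 278.14334215773357, 'cy': 211.11050030479885, 'extrinsics': array([[-0.02034179, -0.99664532,  0.07927374,  0.36278831],
       [-0.99979113,  0.02012105, -0.00358235,  0.13069729],
       [ 0.00197526, -0.07933006, -0.99684645,  1.24988692],
       [ 0.        ,  0.        ,  0.        ,  1.        ]])}
side {'fx': 446.57790543448135, 'fy': 446.57790543448135, 'cx': 290.77144717822904, 'cy': 212.21075514010295, 'extrinsics': array([[-0.96405467, -0.09926264,  0.24646608,  0.1486416 ],
       [-0.26570066,  0.36478025, -0.89237802,  1.24516574],
       [-0.00132616, -0.92578739, -0.37804226,  0.54460993],
       [ 0.        ,  0.        ,  0.        ,  1.        ]])}
0.1 [ 0.19482517 -0.61957936  0.22173109] [[ 9.53932609e-01  3.00020329e-01 -6.15899898e-04]
 [ 3.00020928e-01 -9.53931463e-01  1.48550887e-03]
 [-1.41843430e-04 -1.60185821e-03 -9.99998707e-01]] [-0.65597303 -0.2605706   0.05663595]
```

View pics/top0.png

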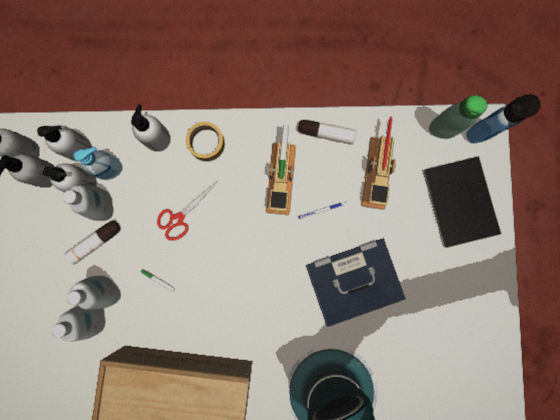

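View pics/side0.png

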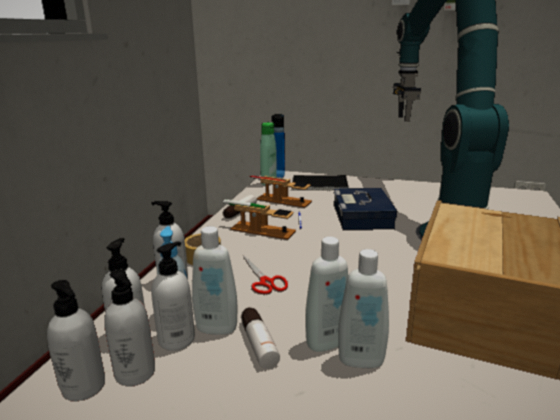

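The top view shows two rests. The left one at (280,180) carries a white and green pen, with its tab pad at about (279,200). The right one at (378,165) carries a red pen, with its pad at about (376,199). Other pens are a small green-capped one at (158,280), dark-capped ones at (326,131) and (93,242), and a blue one at (322,210), none of them on a rest. The left rest fits the description, so I'll confirm it in an enlarged crop.

```bash
python3 - <<'E'
import cv2,numpy as np
a=cv2.imread("pics/top0.png")[105:220,255:405]; b=cv2.imread("pics/side0.png")[165:245,215:320]
a=cv2.resize(a,None,fx=5,fy=5,interpolation=cv2.INTER_CUBIC);b=cv2.resize(b,None,fx=7,fy=7,interpolation=cv2.INTER_CUBIC)
cv2.imwrite("pics/a.png",a);cv2.imwrite("pics/b.png",b)
E
```

```text
(no output)
```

View pics/a.png

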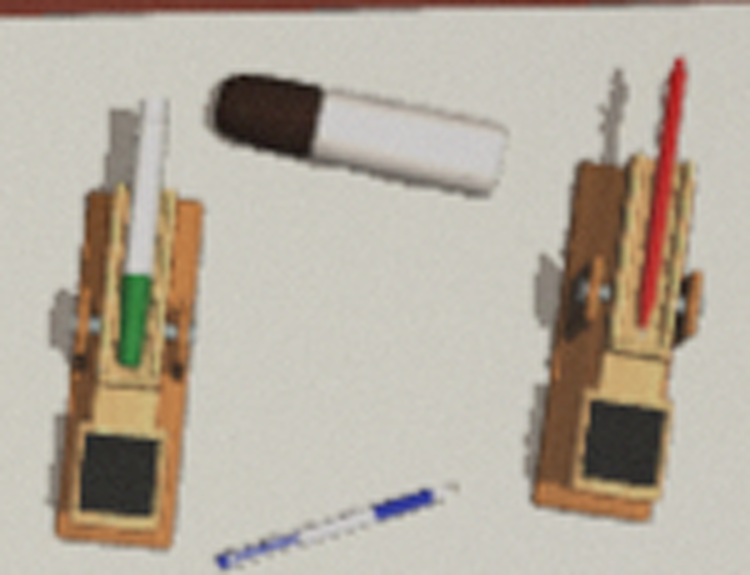

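View pics/b.png

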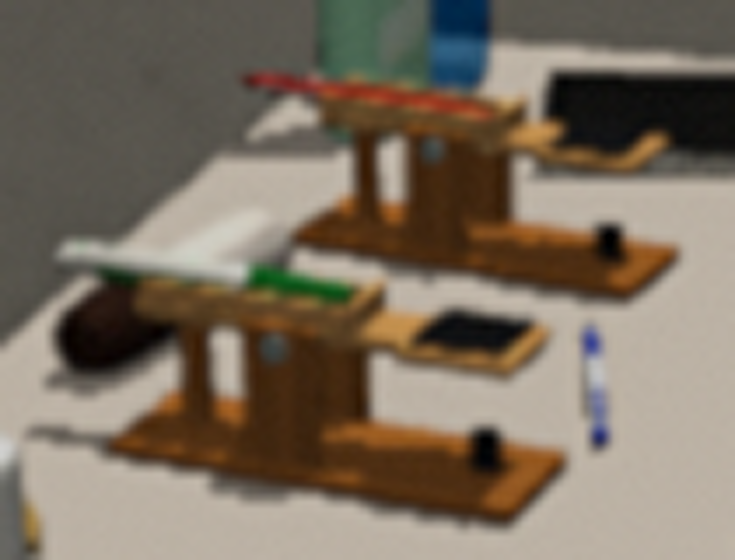

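Crops: the left rest, with its pad at crop (119,474), or full (278.5,199.4), carries the thicker white pen with a green cap. The right rest carries the slim red pen. So the left rest is the target. In the side view its pad centre is at crop (471,333), or full (281.9,212.1). I'll triangulate from these two.

```bash
cat > h.py <<'E'
from workcell import env
import numpy as np,cv2
def ray(n,p):
    i=env.camera_info(n);E=np.array(i["extrinsics"])
    return E[:3,3],E[:3,:3]@[(p[0]-i["cx"])/i["fx"],(p[1]-i["cy"])/i["fy"],1]
def tri(a,b):
    (o1,d1),(o2,d2)=ray("top",a),ray("side",b)
    s=np.linalg.lstsq(np.c_[d1,-d2],o2-o1,rcond=None)[0]
    p,q=o1+s[0]*d1,o2+s[1]*d2
    return (p+q)/2,np.linalg.norm(p-q)
def atz(n,p,z):
    o,d=ray(n,p);return o+d*(z-o[2])/d[2]
E
python3 - <<'E'
from h import *
print(tri((278.5,199.4),(281.9,212.1)))
c=lambda x,y:(255+x/5-.4,105+y/5-.4)
P={k:atz("top",c(*v),z) for k,v,z in [("pad",(119,474),.071),("bl",(80,510),.071),("br",(153,515),.071),("tl",(85,433),.071),("tr",(160,437),.071),("step",(131,384),.081),("cap",(128,362),.09),("tip",(155,100),.09),("pad2",(625,443),.071)]}
for k,v in P.items():print(k,v.round(4))
d=P["tl"]+P["tr"]-P["bl"]-P["br"];print(np.degrees(np.arctan2(d[1],d[0])))
o=env.get_obs();print(o["q"])
E
```

```text
(array([0.48505727, 0.12474762, 0.06750457]), np.float64(0.0018127414676427582))
pad [0.4856 0.1252 0.071 ]
bl [0.4681 0.1449 0.071 ]
br [0.4649 0.1089 0.071 ]
tl [0.5063 0.1417 0.071 ]
tr [0.5036 0.1046 0.071 ]
step [0.5289 0.1185 0.081 ]
cap [0.5385 0.1198 0.09  ]
tip [0.6685 0.1038 0.09  ]
pad2 [ 0.496  -0.1257  0.071 ]
-5.573814506296175
[70.07230116 26.83187657 -0.66240599 91.87482095  0.34424374 61.38736352
 -3.22527632]
```

>>> apply_moves(rows=[[0.032,-0.0235,-0.005,0,0],[0.032,-0.0235,-0.005,0,0],[0.032,-0.0235,-0.005,0,0],[0.032,-0.0235,-0.005,0,0],[0.032,-0.0235,-0.005,0,0]])

```text
clock: 0.72
tcp_pos: [0.3129, -0.4586, 0.2474]
tcp_rot: [[0.954, 0.3, -0.0], [0.3, -0.954, 0.001], [-0.0, -0.001, -1.0]]
wrist_force: [1.0, 0.1, 0.5]
finger_gap: 0.48
gripper_force: 0.0
```

>>> apply_moves(rows=[[0.032,-0.0235,-0.003,0,0],[0.032,-0.0235,-0.003,0,0],[0.032,-0.0235,-0.003,0,0],[0.032,-0.0235,-0.003,0,0],[0.032,-0.0235,-0.003,0,0]])

```text
clock: 1.35
tcp_pos: [0.4302, -0.2986, 0.2624]
tcp_rot: [[0.954, 0.3, -0.0], [0.3, -0.954, 0.0], [-0.0, -0.0, -1.0]]
wrist_force: [0.1, 0.4, 0.2]
finger_gap: 0.004
gripper_force: 0.0
```

>>> apply_moves(rows=[[0,0,0,8,0],[0,0,0,8,0],[0,0,0,8,0],[0,-0.053,0,0,0],[0,-0.053,0,0,0]])

```text
clock: 1.98
tcp_pos: [0.4416, -0.1935, 0.2622]
tcp_rot: [[0.993, -0.116, -0.001], [-0.116, -0.993, 0.0], [-0.001, -0.0, -1.0]]
wrist_force: [1.1, -0.9, 0.6]
finger_gap: 0.005
gripper_force: 0.0
```

>>> apply_moves(rows=[[0,-0.053,0,0,0],[0,-0.053,0,0,0],[0,-0.053,0,0,0],[0,-0.053,0,0,0],[0,-0.053,0,0,0]])

```text
clock: 2.6
tcp_pos: [0.4718, 0.0703, 0.2625]
tcp_rot: [[0.993, -0.114, 0.0], [-0.114, -0.993, -0.0], [0.0, 0.0, -1.0]]
wrist_force: [1.0, -0.4, 0.3]
finger_gap: 0.004
gripper_force: 0.0
```

>>> apply_moves(rows=[[0,-0.053,0.0,0,0],[0,0,0.03,0,0],[0,0,0.03,0,0],[0,0,0,0,0]])

```text
clock: 3.1
tcp_pos: [0.4763, 0.1209, 0.2006]
tcp_rot: [[0.994, -0.113, -0.005], [-0.113, -0.994, -0.001], [-0.005, 0.001, -1.0]]
wrist_force: [-0.2, 0.0, -0.0]
finger_gap: -0.001
gripper_force: 0.0
```

```bash
python3 - <<'E'
from h import *
o=env.get_obs();i=env.camera_info("wrist");f=env.grab_frame("wrist")
cv2.imwrite("pics/w1.png",f[:,:,::-1].copy())
H=np.array(i["hand_eye"]);R=np.array(o["tcp_rot"]);t=np.array(o["tcp_pos"])
print(o["clock"],t,o["wrist_force"])
C=t+R@H[:3,3];W=R@H[:3,:3]
def proj(p):
    v=W.T@(np.array(p)-C);return (i["fx"]*v[0]/v[2]+i["cx"],i["fy"]*v[1]/v[2]+i["cy"])
print(proj([.4853,.125,.071]),proj(t+R@[0,0,.008]),C,W.round(3).tolist(),i["fx"],i["cx"],i["cy"])
E
```

```text
3.1 [0.47631587 0.12094819 0.20059299] [-0.16419383  0.00029538 -0.02712938]
(np.float64(275.6345232382134), np.float64(194.54665354882403)) (np.float64(280.3247259634606), np.float64(254.55641291899536)) [0.55281293 0.1114849  0.36146941] [[-0.113, -0.954, -0.277], [-0.994, 0.109, 0.031], [0.0, 0.279, -0.96]] 303.83193325571926 281.5991744709214 209.8472163208489
```

View pics/w1.png

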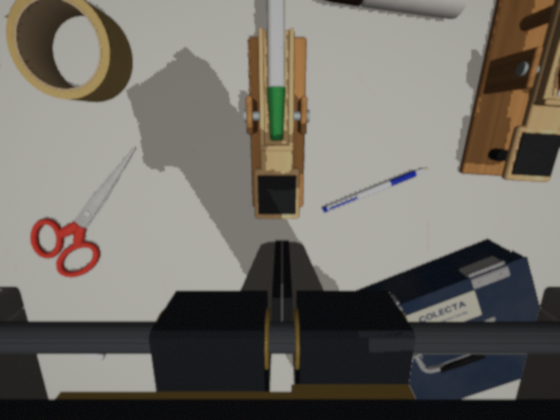

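The wrist view puts the pad centre at (277,194), against a predicted (275.6,194.5), so the estimate holds to about 1–2 mm. Next I descend.

>>> apply_moves(rows=[[0.003,-0.002,0.035,0,0],[0,0,0.035,0,0],[0,0,0.03,0,0],[0,0,0.012,0,0],[0,0,0,0,0]])

```text
clock: 3.78
tcp_pos: [0.4818, 0.1231, 0.0911]
tcp_rot: [[0.993, -0.114, 0.0], [-0.114, -0.993, 0.0], [0.0, -0.0, -1.0]]
wrist_force: [0.3, -0.3, 0.9]
finger_gap: 0.006
gripper_force: 0.0
```

>>> apply_moves(rows=[[0,0,0.005,0,0],[0,0,0.005,0,0],[0,0,0.005,0,0],[0,0,0.0,0,0]])

```text
clock: 4.28
tcp_pos: [0.4813, 0.1231, 0.0754]
tcp_rot: [[0.994, -0.114, -0.0], [-0.114, -0.994, 0.0], [-0.0, -0.0, -1.0]]
wrist_force: [-0.1, -0.2, -0.5]
finger_gap: 0.008
gripper_force: 0.0
```

>>> apply_moves(rows=[[0,0,0.004,0,0],[0,0,0.004,0,0],[0,0,0.0,0,0]])

```text
clock: 4.65
tcp_pos: [0.4812, 0.123, 0.0672]
tcp_rot: [[0.994, -0.114, -0.0], [-0.114, -0.994, 0.0], [-0.0, 0.0, -1.0]]
wrist_force: [-0.2, 1.5, -0.3]
finger_gap: 0.005
gripper_force: 0.1
```

>>> apply_moves(rows=[[0,0,0.004,0,0],[0,0,0.004,0,0],[0,0,0.0,0,0]])

```text
clock: 5.03
tcp_pos: [0.4813, 0.123, 0.0592]
tcp_rot: [[0.993, -0.114, -0.0], [-0.114, -0.993, -0.0], [-0.0, 0.0, -1.0]]
wrist_force: [0.2, -0.4, 0.5]
finger_gap: 0.004
gripper_force: 0.1
```

>>> apply_moves(rows=[[0,0,0.003,0,0],[0,0,0.003,0,0]])

```text
clock: 5.28
tcp_pos: [0.4817, 0.123, 0.0536]
tcp_rot: [[0.993, -0.114, 0.001], [-0.114, -0.993, 0.0], [0.001, -0.0, -1.0]]
wrist_force: [0.7, -0.1, 3.4]
finger_gap: 0.001
gripper_force: 1.2
```

```bash
python3 - <<'E'
from h import *
s=env.grab_frame("side")[145:245,210:330,::-1];w=env.grab_frame("wrist")[:,:,::-1]
o=env.get_obs();print(o["tcp_pos"],o["wrist_force"])
a=cv2.resize(s,(480,400),interpolation=cv2.INTER_CUBIC);b=cv2.resize(w[0:320,150:406],(320,400))
cv2.imwrite("pics/c.png",np.hstack([a,b]))
E
```

```text
[0.48112018 0.12301868 0.05326125] [ 0.00725586 -0.04400006  1.78227797]
```

View pics/c.png

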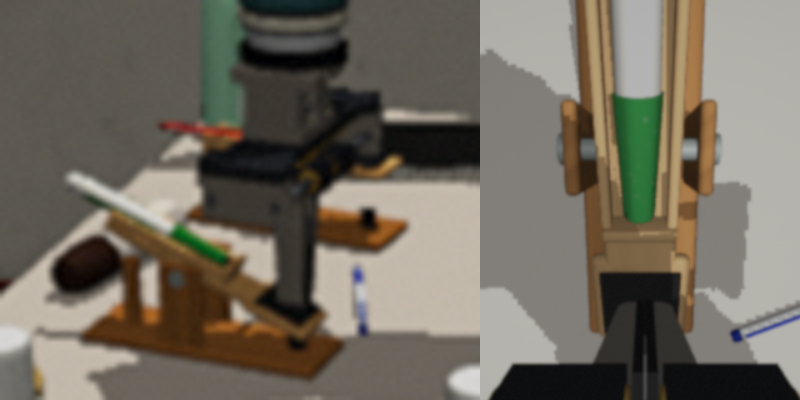

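The picture shows the rocker well tipped. The fingers are on the pad at crop (290,305) and the marker is lying in its cradle, clear of the gripper. I'll press on until the stop reacts.

>>> apply_moves(rows=[[0,0,0.002,0,0],[0,0,0.002,0,0],[0,0,0.0,0,0]])

```text
clock: 5.75
tcp_pos: [0.481, 0.123, 0.0493]
tcp_rot: [[0.993, -0.114, -0.001], [-0.114, -0.993, -0.0], [-0.001, 0.0, -1.0]]
wrist_force: [0.4, 0.4, 1.2]
finger_gap: 0.004
gripper_force: 0.5
```

>>> apply_moves(rows=[[0,0,0.0015,0,0],[0,0,0.0,0,0]])

```text
clock: 6.0
tcp_pos: [0.4814, 0.1231, 0.0485]
tcp_rot: [[0.994, -0.114, 0.0], [-0.114, -0.994, -0.0], [0.0, 0.0, -1.0]]
wrist_force: [-0.9, -0.9, 8.1]
finger_gap: 0.008
gripper_force: 3.8
```

>>> apply_moves(rows=[[0,0,0.0015,0,0],[0,0,0.0,0,0]])

```text
clock: 6.25
tcp_pos: [0.4815, 0.1231, 0.048]
tcp_rot: [[0.994, -0.114, 0.001], [-0.114, -0.994, -0.001], [0.001, 0.001, -1.0]]
wrist_force: [-3.6, -1.8, 18.4]
finger_gap: 0.005
gripper_force: 9.2
```

The force rose to 18 N with almost no further travel, and the fingertips are at z = 0.040, which matches the stated full-down height. That is the stop, so I let go straight up.

>>> apply_moves(rows=[[0,0,-0.005,0,0],[0,0,-0.015,0,0],[0,0,-0.03,0,0],[-0.02,0,-0.05,0,0],[-0.02,0,-0.05,0,0]])

```text
clock: 6.88
tcp_pos: [0.4405, 0.1276, 0.198]
tcp_rot: [[0.993, -0.114, -0.001], [-0.114, -0.993, 0.0], [-0.001, 0.0, -1.0]]
wrist_force: [1.0, -1.4, -0.2]
finger_gap: 0.0
gripper_force: 0.0
```

```bash
python3 - <<'E'
from h import *
s=env.grab_frame("side")[145:245,210:330,::-1];w=env.grab_frame("wrist")[:,:,::-1]
o=env.get_obs();print(o["tcp_pos"],o["wrist_force"])
a=cv2.resize(s,(480,400),interpolation=cv2.INTER_CUBIC);b=cv2.resize(w[0:320,150:406],(320,400))
cv2.imwrite("pics/d.png",np.hstack([a,b]))
E
```

```text
[0.44258495 0.12902088 0.20155485] [ 0.94269176 -0.28479801 -0.16761887]
```

View pics/d.png

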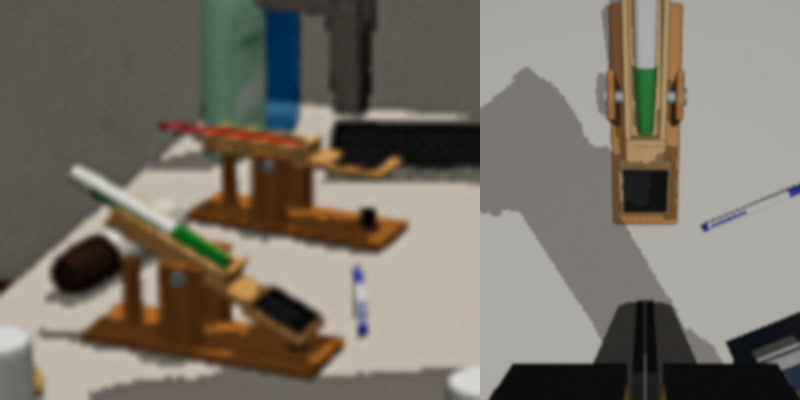

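The marker's rest stays tipped up with its tab down on the stop, and the marker is lying in its cradle. The pen's rest is still level and the arm is clear.

```bash
python3 -c "
from workcell import env
print(env.close_job())"
```

```text
the job is handed in; nothing more can be done
None
```

I pressed the thick marker's rest down to its stop and let go; it has stayed tipped up with the marker untouched and the slim pen's rest still level, and the job is handed in.

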